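# Load the till-paper stand

### The arm

A 6-joint arm with a two-finger parallel gripper is mounted at the origin on a cart in front of the work surface, level with it; the furniture and walls round the work are solid. World frame = base frame: x ahead of the robot, y to its left, z up, the work surface at z = 0. Lengths are in mm, angles in degrees, forces in N, time in s.
With the tool pointing down it reaches from about 325 to 1000 mm from the base axis. Payload 5.1 kg.
Tool frame: the origin (TCP) lies midway between the tips of the shut fingers; the grasp point (between the pads) lies 19 mm behind it; z points along the fingers, y is the direction in which the jaws open and shut (so a half turn about z gives the same grasp; the last joint's range is limited). The gripper opens to 85 mm and grips with 20 to 120 N. Pads are 22 mm wide; open, the fingers measure 114 mm over their backs; the gripper's body (76 mm by 85 mm) begins 54 mm behind the grasp point. The pads swing forward as they close: fully open they stand 13 mm farther back than shut.
Start: joints at [-77.556, 7.093, 94.555, -0, 78.352, -4.733], TCP at [191.931, -621.005, 231.322] pointing down, gripper open.
Joint ranges: [-149.61, 149.61], [-58.7, 133.49], [1.44, 155.28], [-77.14, 257.14], [18.33, 153.61], [-166.67, 166.67]. Speed limits (degrees/s): [147.25, 147.25, 180, 180, 180, 180].

### API

Orientations are given as [roll, pitch, yaw] about the fixed x, y, z axes, in that order (R = Rz(yaw) Ry(pitch) Rx(roll)).
In Python, from rig import bot gives the robot as it stands.
- The arm moves only by the tool move_arm, never from a script. Its argument "moves" is a list of rows, each a list of 7 numbers: the turn, a rotation vector about the tool's x, y, z in degrees, then the shift along the tool's x, y, z in mm, then the closure, from 0 (fully open) to 1 (shut). A call has exactly 10 rows; each row shifts and turns the pose as measured when the row begins, along the tool's axes as they then stand; what a row does not reach is not made up. A row lasts 1/12 s, in which the tool goes at most 41.7 mm and 7.16 degrees, less where a joint would pass 70% of its speed; a pose out of reach is approached as far as the arm can. A call with a gripper value outside its range is refused whole. The fingers move at their own pace and stop on an object; "newtons" is the grip in N (left out, the last holds). Time passes only in rows, so rows that do not move let the fingers close, or fill a call up. It gives the time, the measured TCP pose, the force and the opening at its end, in the units of the state.
- bot.read_state(): the state, without advancing time (a new reading comes with each control period).
- bot.read_camera(name): name is "scene" or "top"; returns a dict with "frame" (400x640x3 uint8, red, green, blue), "range_z" (400x640 float32, mm along the optical axis (not along the pixel's ray), 0 where there is no reading), "mtx" (3x3 intrinsics, pixels), "k1" (the pictures are not rectified: a ray, as slopes to the right and down, at radius r is drawn at 1 + k1 r^2 times it, then the intrinsics apply), "R" (3x3) and "t" (3): a world point X has camera coordinates R X + t. Camera axes: x right, y down, z forward; pixel columns grow to the right and rows downward; lengths in mm; the calibration is good to about 2 mm. A picture is of the moment at which its call begins.
- bot.hand_in(): hands the job in, once; it reports no verdict.
The state is a dict: "time_s": time; "joint_positions": joint angles; "qd": joint speeds; "effort": joint torques, N m; "eef_pos": TCP position; "tool_rot": TCP orientation; "ft_force": force on the tool from outside, world axes, zero at the start; "moment": the same for the moment, N m; "grip_width": opening from 0.0 (shut) to 1.0 (fully open).
Only numpy, scipy, OpenCV 4.12 (cv2) and the standard library are available. Lean on these libraries where they do the work, as an engineer would, in place of code of your own. Each camera call takes 0.05 s, during which the arm holds its last target.

### The job

The paper stand on the bakery counter is empty. Take the taller of the two white paper rolls standing on the counter and mount it on the stand's upright steel spindle: lower it without dropping it until it rests flat on the wooden base, and let go. Leave the shorter roll where it stands.

Things in the scene. Friction and masses are not known exactly. Their poses are not given: they have to be found in the camera images.
- tall_roll_center (a point): Centre (half-way up, on the axis) of the taller roll of white till paper, standing loose and upright on the counter: a hollow cylinder 80 mm high, 58 mm outside diameter, with a 34 mm bore right through along its z axis (brown cardboard core); rigid, about 0.18 kg (up to 40 % more or 30 % less). Its underside is 40 mm below this point.
- short_roll_center (a point): Centre of the shorter paper roll, to be left alone: same 58 mm outside diameter and 34 mm bore, but only 45 mm high, standing loose and upright on the counter; its underside is 22.5 mm below this point.
- spindle_foot (a point): The foot of the spindle of the paper stand: the point on the spindle's axis at the top face of the stand's round wooden base, on which the roll comes to rest. The base is 100 mm in diameter and 14 mm high, with a flat top 92 mm across, and does not move; from this point a steel spindle 12 mm in diameter rises 70 mm straight up (z axis), its tip domed. A mounted tall roll has its centre 40 mm above this point and stands 10 mm higher than the tip.
There are look-alikes about, which are no part of the job. Leave any red look-alike of the part that bears tall_roll_center alone.

How it is judged:
By the outcome, as a careful person would: the job done as asked, in the order asked, and still so for the second after the job is handed in, with the robot touching nothing.
It also fails if it takes over 40 s, if anything falls off the work surface, if the arm or the gripper's body presses on something with over 40 N, if the wrist force passes 120 N, or if a joint passes its speed limit or range.

## Working session

There is one attempt and no reset: what is moved stays moved. The work goes in short steps, Python scripts to look and compute and a tool call to move; the robot and the scene stay as the last step left them, time stands still between calls to the robot, and variables do not carry over. Pictures are saved under pics/ and viewed, and the job is handed in when it is done.

Besides the shell and the picture viewer there is one more tool, called as name(argument=value, ...), one argument or row to a line, values as JSON. move_arm: Moves the arm, as the interface text tells. Its arguments: {"type":"object","properties":{"moves":{"type":"array"},"newtons":{"type":"number"}},"required":["moves"]}

```bash
mkdir -p pics
python3 - <<'E'
from rig import bot
import cv2,numpy as np
for n in("scene","top"):
    c=bot.read_camera(n); cv2.imwrite(f"pics/{n}0.png",c["frame"][:,:,::-1]); np.savez(f"{n}0.npz",**c)
    print(n,c["mtx"],c["k1"],c["R"],c["t"])
s=bot.read_state();print(s)
E
```

```text
scene [[431.71348269   0.         319.47075845]
 [  0.         431.71348269 200.79953038]
 [  0.           0.           1.        ]] 0.008739488461599783 [[-0.86358305 -0.50404788  0.01265082]
 [-0.39239386  0.65610744 -0.64463175]
 [ 0.31662497 -0.56165715 -0.76438856]] [504.8644581  180.40032693 938.5517632 ]
top [[458.62338286   0.         315.12680627]
 [  0.         458.62338286 194.41587439]
 [  0.           0.           1.        ]] 0.004528535866032372 [[-0.00792105 -0.99959857 -0.02720231]
 [-0.99105819  0.011471   -0.1329364 ]
 [ 0.13319507  0.02590608 -0.9907512 ]] [107.67999228 537.5265347  939.58906422]
{'time_s': 0.1, 'joint_positions': array([-7.75566714e+01,  7.12807723e+00,  9.46247288e+01, -1.33406272e-03,
        7.83507149e+01, -4.73411964e+00]), 'qd': array([-0.01811237, -0.12262904, -0.13422931,  0.00890179, -0.04973141,
        0.02661605]), 'effort': array([-1.81296964e-04, -4.24928463e+01, -3.66654003e+01, -4.37051449e-05,
        3.95442694e-03, -2.45849208e-06]), 'eef_pos': array([ 191.80017644, -620.49755501,  230.21070353]), 'tool_rot': array([-1.79896724e+02, -7.24214284e-03,  1.71777123e+01]), 'ft_force': array([ 0.12854124,  0.37609477, -0.17868524]), 'moment': array([0.03897714, 0.0575149 , 0.0287738 ]), 'grip_width': 1.0019750817538455}
```

View pics/scene0.png

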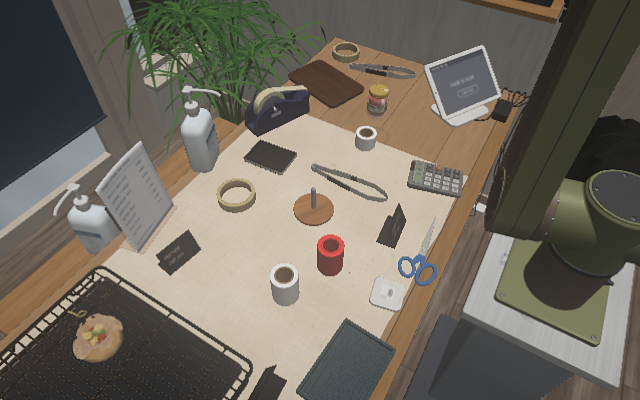

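View pics/top0.png

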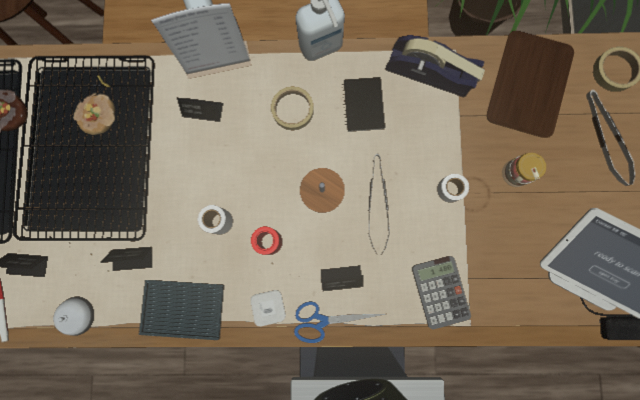

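Both views show the tall white roll at scene (285,285) and top (212,219). The red look-alike is at top (265,240), the short roll at top (454,187) and the stand at top (322,189). Next I'll measure them from the depth.

```bash
cat > h.py <<'E'
import numpy as np,cv2
from scipy.optimize import least_squares
def cloud(c):
    K=c["mtx"];h,w=c["range_z"].shape
    u,v=np.meshgrid(np.arange(w),np.arange(h))
    p=np.stack([u,v],-1).reshape(-1,1,2).astype(float)
    n=cv2.undistortPoints(p,K,np.array([float(c["k1"]),0,0,0]))[:,0]
    z=c["range_z"].reshape(-1)
    X=np.c_[n*z[:,None],z]
    W=(X-c["t"])@c["R"]
    W[z==0]=np.nan
    return W.reshape(h,w,3)
def fit(P,r=None):
    # circle fit in xy
    m=P.mean(0)
    if r: f=lambda q:np.hypot(P[:,0]-q[0],P[:,1]-q[1])-r; q=[m[0],m[1]]
    else: f=lambda q:np.hypot(P[:,0]-q[0],P[:,1]-q[1])-q[2]; q=[m[0],m[1],25]
    s=least_squares(f,q,loss='soft_l1');return s.x,np.sqrt(np.mean(s.fun**2))
def near(W,x,y,r,z0,z1):
    m=(np.hypot(W[...,0]-x,W[...,1]-y)<r)&(W[...,2]>z0)&(W[...,2]<z1)
    return W[m]
E
python3 - <<'E'
from h import *
C={n:dict(np.load(n+"0.npz")) for n in("scene","top")}
Ws={n:cloud(C[n]) for n in C}
for nm,(u,v) in dict(tall=(212,219),short=(454,187),stand=(322,189),red=(265,240)).items():
    W=Ws["top"]; P=W[v-17:v+18,u-17:u+18].reshape(-1,3);P=P[~np.isnan(P[:,0])]
    lo=8 if nm=="stand" else 30
    Q=P[P[:,2]>lo]; m=(Q[:,:2].max(0)+Q[:,:2].min(0))/2
    print(nm,"approx",m,"z pct",np.percentile(Q[:,2],[5,50,90,98]))
    for n in Ws:
        W=Ws[n]
        R=near(W,*m,60,-8,8); print("  ",n,"table z",np.median(R[:,2]))
        if nm=="stand":
            B=near(W,*m,60,9,20); S=near(W,*m,30,25,90)
            print("   base bbox",B.min(0),B.max(0),np.median(B[:,2]),"mid",(B.max(0)+B.min(0))/2); print("   spindle",len(S),fit(S,6),S[:,2].max(), [fit(S[(S[:,2]>a)&(S[:,2]<=a+20)],6)[0] for a in(25,45,62) if ((S[:,2]>a)&(S[:,2]<=a+20)).sum()>4])
        else:
            H=np.percentile(near(W,*m,45,20,100)[:,2],95)
            T=near(W,*m,45,H-6,H+6); print("   top",H,len(T),"mid",(T.max(0)+T.min(0))/2,"size",T.max(0)-T.min(0))
            S=near(W,*m,45,10,H-6);S=S[np.hypot(*(S[:,:2]-m).T)>22]
            print("   side",len(S),fit(S,29))
            a=fit(T,None);print("   ring",a)
E
```

```text
tall approx [485.64622679 312.66473153] z pct [38.58137874 77.94452726 80.87034042 82.21867573]
   scene table z 0.3121211096162977
   top 80.77382960601416 418 mid [484.04266102 314.6332377   78.68870347] size [56.94059291 57.25993026  7.13643428]
   side 425 (array([484.83007103, 313.85938005]), np.float64(0.6210226781009764))
   ring (array([483.62332879, 315.50678457,  23.3472204 ]), np.float64(3.653889850952769))
   top table z 0.1196821065581543
   top 81.33117149008675 415 mid [486.17244269 312.99926214  79.71757649] size [55.48834942 56.86811572  8.67729377]
   side 185 (array([486.26472287, 313.5635228 ]), np.float64(0.694935823305029))
   ring (array([485.91643979, 312.6835959 ,  23.5463081 ]), np.float64(3.5442806497984956))
short approx [ 551.06903519 -191.78466256] z pct [34.86857087 43.76321749 46.30319042 47.6737674 ]
   scene table z 0.1517975841043876
   top 45.65456566964265 185 mid [ 548.63917424 -190.50232783   43.69836981] size [56.17913921 56.9353878   7.55910449]
   side 166 (array([ 549.10973462, -192.18167864]), np.float64(1.495335637351618))
   ring (array([
[... 1368 characters left out ...]
 [39.82540959 78.58758469 81.09350529 82.53306992]
   scene table z 0.2869758178123776
   top 80.78723850746202 363 mid [439.06288119 206.61899655  78.75797272] size [56.48970543 58.06250547  7.81946435]
   side 424 (array([439.8547209 , 204.59693685]), np.float64(0.7095635475773501))
   ring (array([438.98382021, 206.57915215,  23.60246945]), np.float64(3.67362298536534))
   top table z 0.09762942506178006
   top 81.72505871319188 411 mid [441.51008767 203.5422244   80.24504351] size [56.40405141 57.00549374  8.81827856]
   side 89 (array([441.4097073 , 204.29091405]), np.float64(0.5863752919035734))
   ring (array([441.20911545, 203.84765728,  23.40234767]), np.float64(3.4120439007484666))
```

```bash
cat >> h.py <<'E'
from scipy.spatial.transform import Rotation as Ro
def toolshift(target,s):
    R=Ro.from_euler('xyz',s["tool_rot"],degrees=True).as_matrix()
    want=Ro.from_euler('xyz',[180,0,17],degrees=True).as_matrix()
    return R.T@(np.array(target)-s["eef_pos"]), Ro.from_matrix(R.T@want).as_rotvec(degrees=True)
E
python3 - <<'E'
from h import *
from rig import bot
W=np.concatenate([cloud(dict(np.load(n+"0.npz"))).reshape(-1,3) for n in("top",)])
W=W[~np.isnan(W[:,0])]
for a,b in(((192,-620),(480,-250)),((480,-250),(485,314))):
    a=np.array(a);b=np.array(b);d=(b-a)/np.linalg.norm(b-a);L=np.linalg.norm(b-a)
    q=W[:,:2]-a;t=q@d;e=abs(q@[-d[1],d[0]])
    for t0 in np.arange(0,L,100):
        m=(t>t0)&(t<t0+100)&(e<110);print(np.round(a+d*t0),np.round(np.percentile(W[m,2],[50,99.5]) if m.any() else 0))
s=bot.read_state()
s2=dict(s)
for w in((480,-250,230),(485.3,313.8,230)):
    print(toolshift(w,s2)); s2["eef_pos"]=np.array(w)
E
```

```text
[ 192. -620.] [ 1. 33.]
[ 253. -541.] [12. 99.]
[ 315. -462.] [ 54. 143.]
[ 376. -383.] [  0. 150.]
[ 438. -304.] [-0. 78.]
[ 480. -250.] [ 1. 47.]
[ 481. -150.] [ 0. 22.]
[482. -50.] [ 0. 18.]
[483.  50.] [ 1. 78.]
[484. 150.] [ 0. 82.]
[484. 250.] [ 0. 82.]
(array([ 384.76558136, -268.85407735,    0.74394749]), array([-0.10328668, -0.00708197,  0.17771876]))
(array([ 171.57426248, -537.08455832,    0.98978179]), array([-0.10328668, -0.00708197,  0.17771876]))
```

move_arm(
  moves=[
    [0,0,0,32,-22,0,0],
    [0,0,0,32,-22,0,0],
    [0,0,0,32,-22,0,0],
    [0,0,0,32,-22,0,0],
    [0,0,0,32,-22,0,0],
    [0,0,0,32,-22,0,0],
    [0,0,0,32,-22,0,0],
    [0,0,0,32,-22,0,0],
    [0,0,0,32,-22,0,0],
    [0,0,0,32,-22,0,0],
  ],
  newtons=40,
)

```text
time_s: 0.93
eef_pos: [436.1, -306.9, 223.8]
tool_rot: [-179.4, 0.2, 16.3]
ft_force: [0.4, -0.9, 0.2]
grip_width: 0.999
```

move_arm(
  moves=[
    [0,0,0,14,-37,0,0],
    [0,0,0,14,-37,0,0],
    [0,0,0,14,-37,0,0],
    [0,0,0,14,-37,0,0],
    [0,0,0,14,-37,0,0],
    [0,0,0,14,-37,0,0],
    [0,0,0,14,-37,0,0],
    [0,0,0,14,-37,0,0],
    [0,0,0,14,-37,0,0],
    [0,0,0,14,-37,0,0],
  ],
)

```text
time_s: 1.77
eef_pos: [464.8, 106.8, 223.4]
tool_rot: [-179.3, 0.3, 16.3]
ft_force: [0.8, 0.6, 0.7]
grip_width: 0.998
```

Run:
```python
from h import *
from rig import bot
s=bot.read_state(); print(s["eef_pos"],s["tool_rot"],toolshift((485.3,313.8,160),s))
```

```text
[464.8454284  106.83536283 223.3694752 ] [-179.29246548    0.25641391   16.26618266] (array([  77.88943626, -192.15774304,   65.39937641]), array([-0.70916568,  0.25187627, -0.73539   ]))
```

move_arm(
  moves=[
    [-0.7,0.25,-0.7,14,-34,5,0],
    [0,0,0,14,-34,5,0],
    [0,0,0,14,-34,5,0],
    [0,0,0,14,-34,5,0],
    [0,0,0,12,-30,5,0],
    [0,0,0,8,-20,5,0],
    [0,0,0,3,-8,5,0],
    [0,0,0,0,0,10,0],
    [0,0,0,0,0,10,0],
    [0,0,0,0,0,0,0],
  ],
)

```text
time_s: 2.6
eef_pos: [479.0, 332.0, 162.0]
tool_rot: [179.9, 0.2, 17.6]
ft_force: [-0.4, -0.8, -1.1]
grip_width: 1.0
```

Run:
```python
from h import *
from rig import bot
s=bot.read_state(); print(s["eef_pos"],s["tool_rot"],toolshift((485.3,313.8,28),s))
```

```text
[478.96544383 331.98990694 161.99433788] [1.79903420e+02 1.66951178e-01 1.76488288e+01] (array([  0.91198724,  19.02839069, 134.02451465]), array([0.09752401, 0.16640251, 0.64896887]))
```

move_arm(
  moves=[
    [0,0,0.6,0.5,9,0,0],
    [0,0,0,0.5,7,0,0],
    [0,0,0,0,3,0,0],
    [0,0,0,0,0,10,0],
    [0,0,0,0,0,15,0],
    [0,0,0,0,0,12,0],
    [0,0,0,0,0,8,0],
    [0,0,0,0,0,0,0],
    [0,0,0,0,0,0,0],
    [0,0,0,0,0,0,0],
  ],
)

```text
time_s: 3.43
eef_pos: [488.0, 304.8, 114.4]
tool_rot: [179.8, 0.1, 16.4]
ft_force: [0.1, -0.2, -0.7]
grip_width: 1.003
```

Run:
```python
from h import *
from rig import bot
s=bot.read_state(); print(s["eef_pos"],s["tool_rot"],toolshift((485.3,313.8,28),s))
c=bot.read_camera("scene"); cv2.imwrite("pics/s1.png",cv2.resize(c["frame"][150:350,180:480,::-1],None,fx=2.5,fy=2.5))
```

```text
[487.96229887 304.79565558 114.37059831] [1.79845200e+02 7.97275576e-02 1.64065359e+01] (array([ 0.10957571, -9.62299125, 86.34484547]), array([ 0.154386  ,  0.0805285 , -0.59335589]))
```

View pics/s1.png

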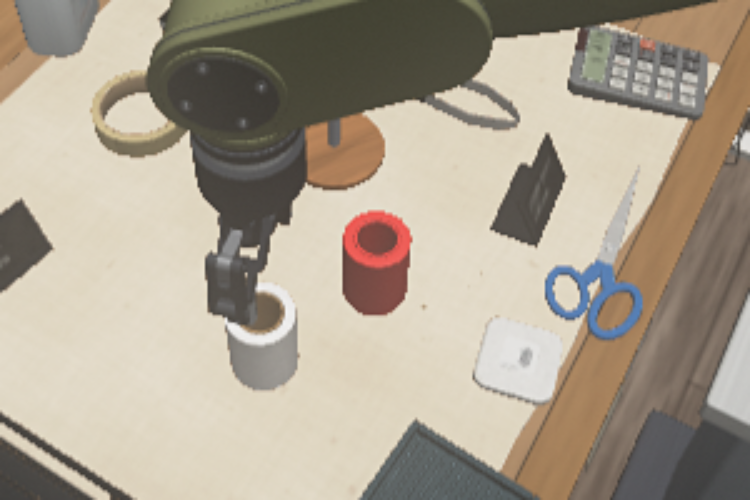

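The picture shows the gripper above the tall roll, displaced toward the stand by about the 10 mm the state gives. I'll correct that sideways before descending.

move_arm(
  moves=[
    [0,0,-0.5,0,-9,0,0],
    [0,0,0,0,0,0,0],
    [0,0,0,0,0,0,0],
    [0,0,0,0,0,0,0],
    [0,0,0,0,0,0,0],
    [0,0,0,0,0,0,0],
    [0,0,0,0,0,0,0],
    [0,0,0,0,0,0,0],
    [0,0,0,0,0,0,0],
    [0,0,0,0,0,0,0],
  ],
)

```text
time_s: 4.32
eef_pos: [486.7, 316.2, 117.7]
tool_rot: [179.9, -0.2, 17.0]
ft_force: [0.8, 0.1, -0.9]
grip_width: 0.999
```

Run:
```python
from h import *
from rig import bot
s=bot.read_state(); print(s["eef_pos"],s["tool_rot"],toolshift((485.3,313.8,28),s))
```

```text
[486.66345229 316.1526906  117.73284316] [179.91145216  -0.24789141  17.04300671] (array([-2.38133627,  1.71109353, 89.72613161]), array([ 0.08845466, -0.24792458,  0.04281508]))
```

move_arm(
  moves=[
    [0,0,0,-1,1,10,0],
    [0,0,0,-1,0,12,0],
    [0,0,0,0,0,12,0],
    [0,0,0,0,0,12,0],
    [0,0,0,0,0,10,0],
    [0,0,0,0,0,8,0],
    [0,0,0,0,0,5,0],
    [0,0,0,0,0,2,0],
    [0,0,0,0,0,0,0],
    [0,0,0,0,0,0,0],
  ],
)

```text
time_s: 5.15
eef_pos: [483.0, 312.9, 35.4]
tool_rot: [179.8, 0.1, 17.0]
ft_force: [0.6, -0.3, 0.4]
grip_width: 0.998
```

Run:
```python
from h import *
from rig import bot
s=bot.read_state(); print(s["eef_pos"],s["tool_rot"],toolshift((485.3,313.8,28),s))
```

```text
[482.96613902 312.92614681  35.39532006] [1.79843696e+02 1.16870552e-01 1.70164558e+01] (array([ 2.50249584, -0.17276076,  7.38978711]), array([0.15632076, 0.11684803, 0.01661523]))
```

move_arm(
  moves=[
    [0,0,0,2,0,5,0],
    [0,0,0,0,0,0,0],
    [0,0,0,0,0,0,0],
    [0,0,0,0,0,0,0.3],
    [0,0,0,0,0,0,0.5],
    [0,0,0,0,0,0,0.7],
    [0,0,0,0,0,0,1],
    [0,0,0,0,0,0,1],
    [0,0,0,0,0,0,1],
    [0,0,0,0,0,0,1],
  ],
  newtons=40,
)

```text
time_s: 5.98
eef_pos: [487.0, 314.7, 32.9]
tool_rot: [179.9, -0.2, 17.0]
ft_force: [0.3, -0.2, 0.9]
grip_width: 0.665
```

Run:
```python
from h import *
from rig import bot
s=bot.read_state(); print(s["eef_pos"],s["tool_rot"],s["grip_width"]*85,s["ft_force"],toolshift((485.3,313.8,28),s))
c=bot.read_camera("scene"); cv2.imwrite("pics/s2.png",cv2.resize(c["frame"][150:350,180:480,::-1],None,fx=2.5,fy=2.5))
```

```text
[487.00723363 314.68024291  32.89887723] [179.90232723  -0.19666438  17.02873217] 56.517250592774815 [ 0.31706902 -0.17475231  0.90964851] (array([-1.90696928,  0.3333453 ,  4.89293587]), array([ 0.09762336, -0.19668881,  0.0285645 ]))
```

View pics/s2.png

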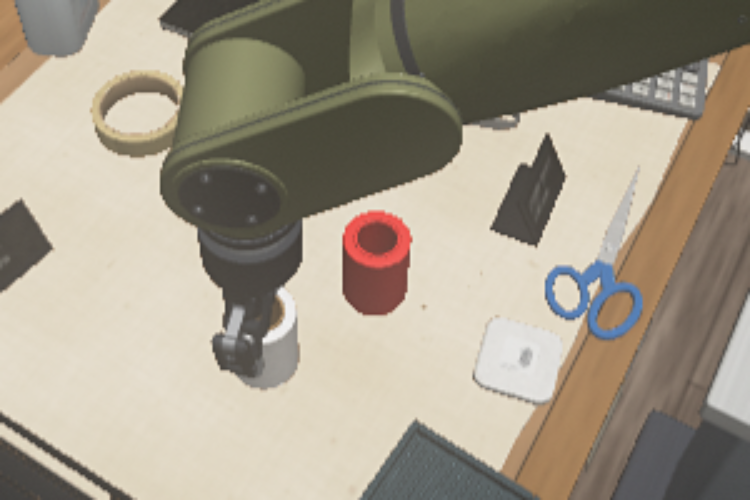

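Picture and state agree: the jaws hold the roll (gap about 57 mm). Now lift.

move_arm(
  moves=[
    [0,0,0,0,0,0,1],
    [0,0,0,0,0,-5,1],
    [0,0,0,0,0,-10,1],
    [0,0,0,0,0,-15,1],
    [0,0,0,0,0,-18,1],
    [0,0,0,0,0,-20,1],
    [0,0,0,0,0,-20,1],
    [0,0,0,0,0,-15,1],
    [0,0,0,0,0,-6,1],
    [0,0,0,0,0,0,1],
  ],
)

```text
time_s: 6.87
eef_pos: [485.1, 314.0, 149.9]
tool_rot: [179.9, -0.0, 17.0]
ft_force: [0.5, 0.5, -1.8]
grip_width: 0.666
```

Run:
```python
from h import *
from rig import bot
s=bot.read_state(); print(s["eef_pos"],s["tool_rot"],s["grip_width"]*85,s["ft_force"],toolshift((551.8,88.2,150),s))
```

```text
[485.14454502 313.99492741 149.8508235 ] [ 1.79867688e+02 -2.91643509e-02  1.70309618e+01] 56.63370892315565 [ 0.47357184  0.47437049 -1.84725812] (array([ -2.40025844, 235.41538882,   0.39324333]), array([ 0.13230436, -0.02920009,  0.03092809]))
```

move_arm(
  moves=[
    [0,0,0,0,8,-3,1],
    [0,0,0,0,18,-2,1],
    [0,0,0,0,28,-1,1],
    [0,0,0,0,32,-1,1],
    [0,0,0,0,32,0,1],
    [0,0,0,0,32,0,1],
    [0,0,0,0,28,0,1],
    [0,0,0,0,20,0,1],
    [0,0,0,0,12,0,1],
    [0,0,0,0,4,0,1],
  ],
)

```text
time_s: 7.7
eef_pos: [545.0, 96.3, 148.9]
tool_rot: [179.9, 0.8, 17.3]
ft_force: [-0.0, 0.9, -1.7]
grip_width: 0.664
```

move_arm(
  moves=[
    [0,0,0,0,0,0,1],
    [0,0,0,0,0,0,1],
    [0,0,0,0,0,0,1],
    [0,0,0,0,0,0,1],
    [0,0,0,0,0,0,1],
    [0,0,0,0,0,0,1],
    [0,0,0,0,0,0,1],
    [0,0,0,0,0,0,1],
    [0,0,0,0,0,0,1],
    [0,0,0,0,0,0,1],
  ],
)

```text
time_s: 8.53
eef_pos: [542.3, 98.9, 146.1]
tool_rot: [180.0, 1.1, 17.5]
ft_force: [-0.1, 0.1, -1.7]
grip_width: 0.664
```

```bash
cat > look.py <<'E'
from h import *
from rig import bot
import sys
k=sys.argv[1]
s=bot.read_state(); print(s["eef_pos"],s["tool_rot"],s["grip_width"]*85,s["ft_force"],toolshift((551.8,88.2,47),s))
for n in("scene","top"):
    c=bot.read_camera(n);W=cloud(c); np.savez(f"{n}{k}.npz",**c)
    f=c["frame"].astype(int); white=(f.min(-1)>120)&(f.max(-1)-f.min(-1)<25)
    m=white&(np.hypot(W[...,0]-s["eef_pos"][0],W[...,1]-s["eef_pos"][1])<45)&(W[...,2]>s["eef_pos"][2]-33)&(W[...,2]<s["eef_pos"][2]+60)
    P=W[m]; print(n,len(P), len(P) and (fit(P[P[:,2]<np.percentile(P[:,2],99)-8],29),P.min(0),P.max(0)))
    a=c["frame"][100:300,200:500,::-1] if n=="scene" else c["frame"][90:290,180:480,::-1]
    cv2.imwrite(f"pics/{n}{k}.png",cv2.resize(a,None,fx=2.5,fy=2.5))
E
python3 look.py A
```

```text
[542.34593653  98.91069183 146.09327746] [179.99005266   1.12947799  17.49206773] 56.465123850824305 [-0.14035998  0.12939739 -1.66578525] (array([ 7.74972487, 13.03987657, 98.96200916]), array([0.01479705, 1.12942834, 0.49214984]))
scene 401 ((array([540.50356102,  97.21190676]), np.float64(0.9988763804275201)), array([509.65715748,  62.81293226, 115.81639239]), array([544.34953608, 124.68726573, 196.03764218]))h.py:15: RuntimeWarning: Mean of empty slice.
  m=P.mean(0)
  ret = um.true_divide(
Traceback (most recent call last):
  File "look.py", line 10, in <module>
    P=W[m]; print(n,len(P), len(P) and (fit(P[P[:,2]<np.percentile(P[:,2],99)-8],29),P.min(0),P.max(0)))
                                        ~~~^^^^^^^^^^^^^^^^^^^^^^^^^^^^^^^^^^^^^^^^^
  File "h.py", line 18, in fit
    s=least_squares(f,q,loss='soft_l1');return s.x,np.sqrt(np.mean(s.fun**2))
ValueError: Initial guess is outside of provided bounds
```

View pics/sceneA.png

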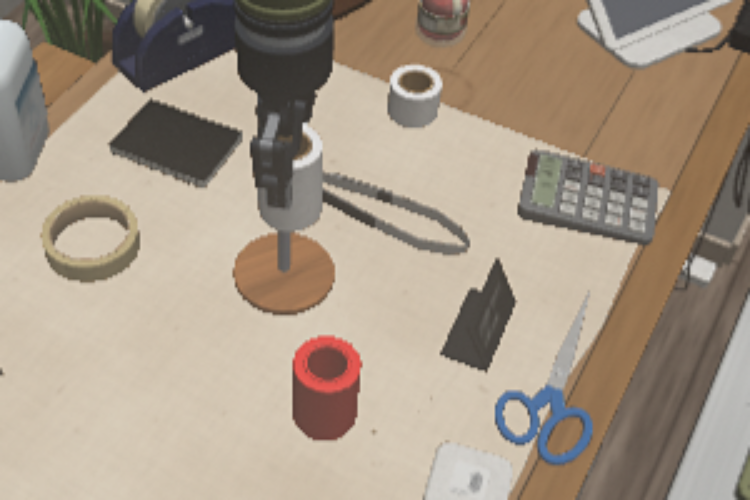

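The scene view shows the roll upright, held above the spindle. It is about 10 mm off by both the camera and the arm's own reading, so I'll correct that.

move_arm(
  moves=[
    [0,1.1,0.4,3,5,0,1],
    [0,0,0,2.5,4,0,1],
    [0,0,0,0,1,0,1],
    [0,0,0,0,0,0,1],
    [0,0,0,0,0,0,1],
    [0,0,0,0,0,0,1],
    [0,0,0,0,0,0,1],
    [0,0,0,0,0,0,1],
    [0,0,0,0,0,0,1],
    [0,0,0,0,0,0,1],
  ],
)

```text
time_s: 9.47
eef_pos: [551.6, 89.5, 146.1]
tool_rot: [180.0, -0.1, 17.0]
ft_force: [-0.1, 0.9, -2.8]
grip_width: 0.663
```

```bash
sed -i 's/len(P) and (fit/len(P)>60 and (fit/' look.py; python3 look.py B
```

```text
[551.63162544  89.45248422 146.0560249 ] [ 1.79979841e+02 -8.78013491e-02  1.69863840e+01] 56.31577890710706 [-0.14280127  0.89437773 -2.79305502] (array([-0.3566726 ,  1.21218214, 99.05602726]), array([ 0.020169  , -0.08779895, -0.01363146]))
scene 370 ((array([549.75352684,  87.74342982]), np.float64(1.0135335250901356)), array([519.67647293,  52.90861481, 114.56703683]), array([552.59927937, 115.15309132, 194.82023318]))
top 70 ((array([547.45534523, 122.89841205]), np.float64(2.993508516624388e-07)), array([523.61805557,  48.14954171, 183.97440945]), array([551.70292835, 107.53642576, 195.84673119]))
```

Aligned to within about 1.5 mm against an 11 mm margin. I'll lower it most of the way.

move_arm(
  moves=[
    [0,0,0,0,0,8,1],
    [0,0,0,0,0,11,1],
    [0,0,0,0,0,11,1],
    [0,0,0,0,0,11,1],
    [0,0,0,0,0,11,1],
    [0,0,0,0,0,9,1],
    [0,0,0,0,0,7,1],
    [0,0,0,0,0,4,1],
    [0,0,0,0,0,2,1],
    [0,0,0,0,0,0,1],
  ],
)

```text
time_s: 10.4
eef_pos: [549.4, 89.4, 60.8]
tool_rot: [-179.9, 0.2, 17.0]
ft_force: [0.1, -0.2, -2.2]
grip_width: 0.665
```

```bash
python3 look.py C
```

```text
[549.39779675  89.4075077   60.83331183] [-179.94496863    0.22973816   16.99631334] 56.542389344095675 [ 0.07697894 -0.18174908 -2.20169681] (array([ 1.99976828,  1.87023466, 13.82361461]), array([-0.05503869,  0.22973637, -0.00379698]))
scene 338 ((array([547.53265232,  87.62210976]), np.float64(0.9663104403254493)), array([516.83743968,  58.79357311,  29.50937697]), array([574.05486902, 116.74914133, 112.78602332]))
top 43 False
```

View pics/sceneC.png

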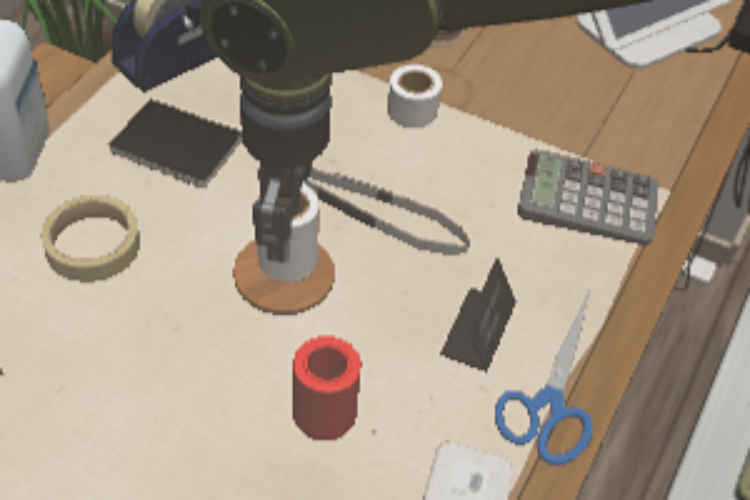

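The roll now surrounds the spindle, with its underside about 14 mm above the base (scene crop about (288,280)). I'll lower it gently until there's contact, watching the force.

move_arm(
  moves=[
    [0,0,0,2,1,3,1],
    [0,0,0,0,0,3,1],
    [0,0,0,0,0,2,1],
    [0,0,0,0,0,1,1],
    [0,0,0,0,0,1,1],
    [0,0,0,0,0,0,1],
    [0,0,0,0,0,0,1],
    [0,0,0,0,0,0,1],
    [0,0,0,0,0,0,1],
    [0,0,0,0,0,0,1],
  ],
)

```text
time_s: 11.33
eef_pos: [554.9, 89.2, 54.1]
tool_rot: [180.0, -0.2, 17.0]
ft_force: [0.2, 0.4, -2.1]
grip_width: 0.66
```

move_arm(
  moves=[
    [0,0,0,-1,0,2,1],
    [0,0,0,0,0,1.5,1],
    [0,0,0,0,0,1,1],
    [0,0,0,0,0,0.5,1],
    [0,0,0,0,0,0,1],
    [0,0,0,0,0,0,1],
    [0,0,0,0,0,0,1],
    [0,0,0,0,0,0,1],
    [0,0,0,0,0,0,1],
    [0,0,0,0,0,0,1],
  ],
)

```text
time_s: 12.17
eef_pos: [553.9, 88.9, 48.5]
tool_rot: [180.0, -0.2, 17.0]
ft_force: [-0.3, -0.1, -2.2]
grip_width: 0.667
```

move_arm(
  moves=[
    [0,0,0,-0.5,0,0.6,1],
    [0,0,0,0,0,0.5,1],
    [0,0,0,0,0,0.4,1],
    [0,0,0,0,0,0.3,1],
    [0,0,0,0,0,0,1],
    [0,0,0,0,0,0,1],
    [0,0,0,0,0,0,1],
    [0,0,0,0,0,0,1],
    [0,0,0,0,0,0,1],
    [0,0,0,0,0,0,1],
  ],
)

```text
time_s: 13.0
eef_pos: [553.6, 88.8, 46.9]
tool_rot: [179.9, -0.2, 17.0]
ft_force: [-0.0, 0.1, -1.0]
grip_width: 0.664
```

move_arm(
  moves=[
    [0,0,0,0,0,0.4,1],
    [0,0,0,0,0,0.3,1],
    [0,0,0,0,0,0.3,1],
    [0,0,0,0,0,0.3,1],
    [0,0,0,0,0,0,1],
    [0,0,0,0,0,0,1],
    [0,0,0,0,0,0,1],
    [0,0,0,0,0,0,1],
    [0,0,0,0,0,0,1],
    [0,0,0,0,0,0,1],
  ],
)

```text
time_s: 13.83
eef_pos: [553.7, 88.8, 46.9]
tool_rot: [179.9, -0.2, 17.0]
ft_force: [-1.4, 0.2, 0.6]
grip_width: 0.663
```

Height has stopped changing and the weight is off the wrist, so the roll is resting on the base. Open the jaws gradually.

move_arm(
  moves=[
    [0,0,0,0,0,0,0.3],
    [0,0,0,0,0,0,0.28],
    [0,0,0,0,0,0,0.22],
    [0,0,0,0,0,0,0.15],
    [0,0,0,0,0,0,0.1],
    [0,0,0,0,0,0,0],
    [0,0,0,0,0,0,0],
    [0,0,0,0,0,0,0],
    [0,0,0,0,0,0,0],
    [0,0,0,0,0,0,0],
  ],
)

```text
time_s: 14.67
eef_pos: [555.0, 88.9, 47.0]
tool_rot: [179.9, -0.4, 17.0]
ft_force: [-0.2, 0.4, -0.5]
grip_width: 1.003
```

```bash
python3 look.py D
```

```text
[554.96385651  88.85059151  46.98545906] [179.90586256  -0.39789532  17.00083213] 85.26330491590093 [-0.21703257  0.40778109 -0.49760105] (array([-3.21564265, -0.30284408, -0.03737057]), array([ 0.09413417, -0.39789591,  0.00050525]))
scene 343 ((array([551.96714894,  87.21314209]), np.float64(1.0586140299540985)), array([521.69283671,  60.53511184,  14.24291635]), array([552.80146073, 117.25656379,  96.96257555]))
top 42 False
```

View pics/sceneD.png

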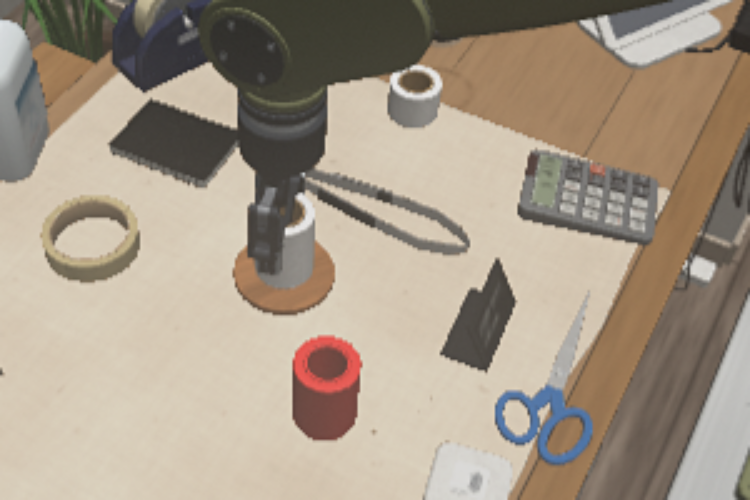

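The jaws are open and the roll stands on the base, reading z 14 to about 95. Retract straight up.

move_arm(
  moves=[
    [0,0,0,0,0,-5,0],
    [0,0,0,0,0,-10,0],
    [0,0,0,0,0,-15,0],
    [0,0,0,0,0,-20,0],
    [0,0,0,0,0,-25,0],
    [0,0,0,0,0,-25,0],
    [0,0,0,0,0,-25,0],
    [0,0,0,0,0,-20,0],
    [0,0,0,0,0,-8,0],
    [0,0,0,0,0,0,0],
  ],
)

```text
time_s: 15.6
eef_pos: [553.0, 88.8, 212.8]
tool_rot: [179.9, -0.5, 17.0]
ft_force: [0.5, 0.7, 0.3]
grip_width: 1.001
```

move_arm(
  moves=[
    [0,0,0,-10,0,0,0],
    [0,0,0,-20,0,0,0],
    [0,0,0,-25,0,0,0],
    [0,0,0,-25,0,0,0],
    [0,0,0,-20,0,0,0],
    [0,0,0,-10,0,0,0],
    [0,0,0,0,0,0,0],
    [0,0,0,0,0,0,0],
    [0,0,0,0,0,0,0],
    [0,0,0,0,0,0,0],
  ],
)

```text
time_s: 16.43
eef_pos: [441.1, 55.7, 203.8]
tool_rot: [-179.9, 0.1, 17.0]
ft_force: [0.5, -0.1, 0.4]
grip_width: 0.997
```

```bash
python3 look.py E
python3 - <<'E'
from h import *
for n in("scene","top"):
    W=cloud(dict(np.load(n+"E.npz")))
    S=near(W,552,88,45,20,88);S=S[np.hypot(S[:,0]-552,S[:,1]-88)>22];T=near(W,552,88,40,88,105)
    print(n,len(S),fit(S,29) if len(S)>20 else 0,len(T),np.percentile(T[:,2],[5,50,95]) if len(T) else 0)
    if len(T)>20: 
        A=np.c_[T[:,:2]-[552,88],np.ones(len(T))];print(" plane slope",np.linalg.lstsq(A,T[:,2],rcond=None)[0])
    for nm,p in dict(short=(550,-192),red=(440,204)).items():
        Q=near(W,*p,45,20,100);print(nm,len(Q),fit(Q[np.hypot(Q[:,0]-p[0],Q[:,1]-p[1])>26],29)[0] if len(Q)>20 else 0)
E
```

```text
[441.06110956  55.69233139 203.75249506] [-1.79941964e+02  6.05101788e-02  1.70273260e+01] 84.77833201691394 [ 0.51318087 -0.09493115  0.36996905] (array([115.56930409,   1.50337286, 156.62908703]), array([-0.05802148,  0.06052401,  0.0272954 ]))
scene 0 False
top 0 False
scene 443 (array([551.65098996,  86.76197178]), np.float64(0.9904468602641893)) 294 [88.96193194 92.709859   95.23402686]
 plane slope [-4.20264852e-03 -1.14110127e-02  9.25522740e+01]
short 74 [ 547.78158184 -191.17428134]
red 875 [439.94164776 204.49465396]
top 6 0 317 [90.28784953 93.15359623 95.82089193]
 plane slope [9.81744625e-03 4.63773440e-03 9.30670368e+01]
short 518 [ 550.86137359 -192.81571847]
red 568 [440.70365882 204.34155665]
```

View pics/sceneE.png

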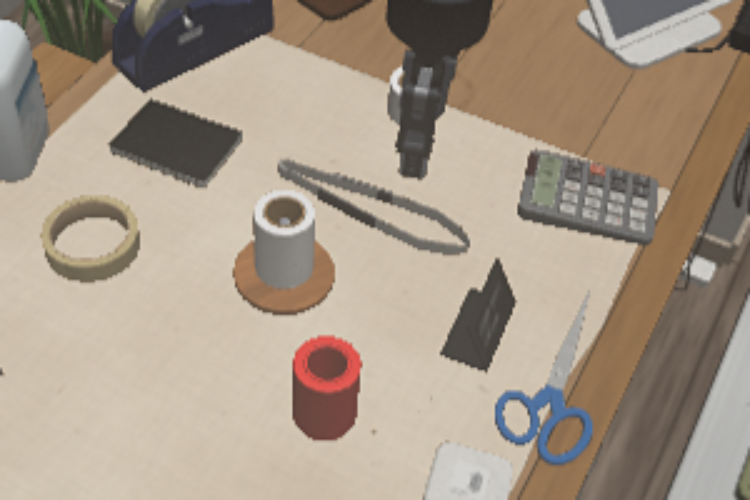

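View pics/topE.png

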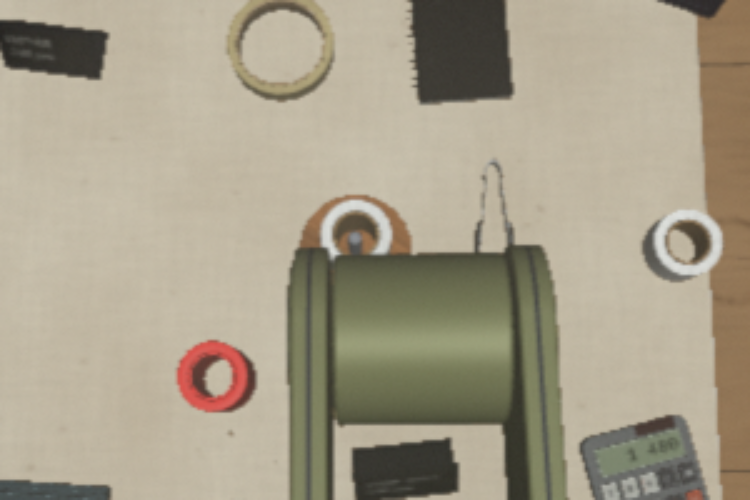

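The tall roll stands upright on the base with the spindle inside its bore (scene crop (284,240), top crop (356,237)). Its top is at about 94 mm and level, the other rolls haven't moved, and the arm is clear. Handing in.

```bash
python3 -c "
from rig import bot
print(bot.hand_in())"
```

```text
the job is handed in; nothing more can be done
None
```

The tall white roll is on the stand's spindle, resting flat on the wooden base and released. I handed the job in at about 16.5 s of the 40 s allowed.

- **Placing:** I gripped the roll at 40 N and lowered it slowly over the spindle until it touched the base. I then opened the jaws, pulled straight up and moved the arm away.
- **Last checks:** the scene camera puts the roll's axis at (551.7, 86.8) and the spindle at (551.0, 88.3), so it is about 1.7 mm off against an 11 mm margin. The top rim reads 93–96 mm (94 expected) and is level to within about 0.7°. The short and red rolls measured within about 2 mm of where they started.
- **Forces:** every wrist force reading I saw stayed under 3 N. Those are read once per move call, so I did not see values in between.
- **Checks that failed or disagreed:** the arm partly blocked the top camera, so it could not confirm the roll's axis, only its rim height. The two cameras differ by about 2 mm, which matches the stated calibration.

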